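# Release the meter box latch and prop the hatch at 45 degrees

### The job

Open the grey meter box for a reading: give its red wing knob a quarter turn to free the latch - it goes one way only and nothing shows which, so feel for it and do not wrench it against its stop - then raise the green hatch to 45 degrees and let go, leaving it standing there on its stiff hinge with the knob still turned. Leave the other things on the shelf where they are.

Things in the scene. Friction and masses are not known exactly. Their poses are not given: they have to be found in the camera images.
- case: Grey meter box, 200 mm (x, front to back) by 240 mm (y) by 90 mm high, fixed to the shelf; its top is a green hatch, 206 by 246 mm, 8 mm thick, top face 100 mm above the shelf when shut. Origin: centre of the box's underside; x points from the front (knob side, nearest the robot) to the hinge side, z up.
- hatch_hinge (a point): Point in the middle of the hatch's hinge line, at the top of the box's back edge: 100 mm behind the box centre and 92 mm above the shelf. The hinge line runs along the y axis of the box. Does not move with the hatch.
- hatch (a joint): Angle of the hatch, rad: 0 shut, grows as its front edge rises, 1.6 fully open; 0.785 is 45 degrees. About 0.35 kg (varies). The stiff hinge (0.75 N m) holds it at any angle. The latch keeps it shut until the knob is turned 1.1 rad or more. The hatch carries the knob.
- latch_grip (a point): Grip point of the red wing knob, on its axis, 150 mm in front of the hinge line, midway across the hatch, 23 mm above its top face. The wing is a bar 66 mm long, 12 mm thick, from 4 to 36 mm above the hatch, on a disc of radius 24 mm, 5 mm high. The point turns with the knob and tips with the hatch: y along the wing, x across it (pinch direction), z up the axis.
- latch (a joint): Angle of the knob, rad, anticlockwise from above positive. Within 0.15 of 0: locked, wing along the box's front edge. A quarter turn (+1.57 or -1.57; ends at 1.65) sets the wing front to back and frees the hatch. In each run one direction is free (0.06 N m), the other is blocked after about 0.35 rad by a rigid stop hidden inside. Stays where left.
- pen_cup_mid (a point): Bystander: bamboo pen cup, 90 mm across and 100 mm high, with two yellow shuttlecocks in it (150 mm high in all). Point 50 mm up its axis. Loose.
- tube_mid (a point): Bystander: grey plastic shuttle tube with black caps standing upright, 71 mm across, 242 mm high. Point 120 mm up its axis. Loose.
- glasses_case_mid (a point): Bystander: black plastic eyeglass case, 160 mm (its y) by 62 mm by 42 mm high. Point at its centre. Loose.
- carabiner_mid (a point): Bystander: stainless carabiner lying flat, 103 mm (its y) by 55 mm, 11 mm thick. Point at its centre. Loose.
- shuttlecock_mid (a point): Bystander: single yellow shuttlecock standing on its skirt, 66 mm across, 82 mm high. Point at mid height. Loose.

How it is judged:
By the outcome, as a careful person would: the job done as asked, in the order asked, and still so for the second after the job is handed in, with the robot touching nothing.
It also fails if it takes over 43 s, if anything falls off the work surface, if the arm or the gripper's body presses on something with over 40 N, if the wrist force passes 120 N, or if a joint passes its speed limit or range.

### The arm

A 6-joint arm with a two-finger parallel gripper is mounted at the origin on the work surface. World frame = base frame: x ahead of the robot, y to its left, z up, the work surface at z = 0. Lengths are in m, angles in rad, forces in N, time in s.
With the tool pointing down it reaches from about 0.35 to 0.775 m from the base axis. Payload 5.5 kg.
Tool frame: the origin (TCP) lies at the very end of the fingers, on their centre line; the grasp point (between the pads) lies 19 mm behind it; x points along the fingers, y is the direction in which the jaws open and shut, and the axes are right-handed (so a half turn about x gives the same grasp; the last joint's range is limited). The gripper opens to 85 mm and grips with 20 to 120 N. Pads are 22 mm wide; open, the fingers measure 114 mm over their backs; the gripper's body (76 mm by 85 mm) begins 54 mm behind the grasp point. The pads swing forward as they close: fully open they stand 13 mm farther back than shut.
Start: joints at [-1.36, 0.313, 0.046, 1.304, 0, 1.431], TCP at [0.198, -0.54, 0.231] pointing down, gripper open.
Joint ranges: [-2.76, 2.76], [-0.86, 1.69], [-1.03, 1.26], [-2.2, 2.34], [-1.47, 1.5], [-3.14, 3.14]. Speed limits (rad/s): [2.57, 2.57, 3.14, 3.14, 3.14, 3.14].

### API

Orientations are given as a unit quaternion [w, x, y, z].
In Python, from workcell import env gives the robot as it stands.
- The arm moves only by the tool drive_tool, never from a script. Its argument "plan" is a list that holds one entry, the list of rows, each a list of 7 numbers: the shift along the tool's x, y, z in cm, then the turn, a rotation vector about the tool's x, y, z in degrees, then the opening, from 0 (shut) to 1 (fully open). In form: [[[tx, ty, tz, wx, wy, wz, fingers], ...]]. A call has exactly 5 rows; each row shifts and turns the commanded pose from where the row before left it, along the tool's axes as they then stand; what a row does not reach is not made up. A row lasts 1/12 s, in which the tool goes at most 41.7 mm and 7.16 degrees, less where a joint would pass 70% of its speed; a pose out of reach is approached as far as the arm can. A call with a gripper value outside its range is refused whole. The fingers move at their own pace and stop on an object; "squeeze" is the grip in N (left out, the last holds). Time passes only in rows, so rows that do not move let the fingers close, or fill a call up. It gives the time, the measured TCP pose, the force and the opening at its end, in the units of the state.
- env.get_state(): the state, without advancing time (a new reading comes with each control period).
- env.read_camera(name): name is "scene" or "top" or "wrist"; returns the picture (384x512x3 uint8, red, green, blue); there is no depth.
- env.camera_model(name): a dict with "camera_matrix" (3x3 intrinsics, pixels), "camera_from_world" (4x4, takes a point from world to camera coordinates); the wrist camera has in their place "T_tool_cam" (4x4, takes a point from camera to tool coordinates, whose origin is the TCP and whose axes are the tool frame's). Camera axes: x right, y down, z forward; pixel columns grow to the right and rows downward; lengths in m; the calibration is good to about 2 mm. A picture is of the moment at which its call begins: read the wrist's pose just before it. camera_model takes no time and is no camera call.
- env.hand_in(): hands the job in, once; it reports no verdict.
The state is a dict: "clock": time; "joint_pos": joint angles; "qvel": joint speeds; "tau": joint torques, N m; "tcp_pos": TCP position; "orientation": TCP orientation; "wrist_force": force on the tool from outside, world axes, zero at the start; "ft_torque": the same for the moment, N m; "finger_gap": finger opening in m.
Only numpy, scipy, OpenCV 4.12 (cv2) and the standard library are available. Lean on these libraries where they do the work, as an engineer would, in place of code of your own. Each camera call takes 0.05 s, during which the arm holds its last target.

## Working session

There is one attempt and no reset: what is moved stays moved. The work goes in short steps, Python scripts to look and compute and a tool call to move; the robot and the scene stay as the last step left them, time stands still between calls to the robot, and variables do not carry over. Pictures are saved under pics/ and viewed, and the job is handed in when it is done.

Besides the shell and the picture viewer there is one more tool, called after "Emit:" as a command line: name --argument value ..., lists and objects as JSON in quotes. drive_tool: Moves the arm, as the interface text tells. Its arguments: {"type":"object","properties":{"plan":{"type":"array","items":{"type":"array","items":{"type":"array","items":{"type":"number"}}}},"squeeze":{"type":"number"}},"required":["plan"]}

```bash
mkdir -p pics; ls; python3 - <<'E'
from workcell import env
import cv2,numpy as np
s=env.get_state();print(s)
for n in("scene","top","wrist"):
    im=env.read_camera(n);cv2.imwrite(f"pics/{n}0.png",im[:,:,::-1]);m=env.camera_model(n);print(n,{k:np.round(v,4).tolist() if not isinstance(v,str) else v for k,v in m.items()})
E
```

```text
pics
{'clock': 0.0, 'joint_pos': array([-1.35959843e+00,  3.14018857e-01,  4.49770921e-02,  1.30361389e+00,
        1.04969358e-05,  1.43121918e+00]), 'qvel': array([-8.69015029e-04,  2.02487505e-03, -1.93442117e-03, -2.42418658e-04,
        1.00522386e-03, -7.41515035e-05]), 'tau': array([ 2.36393746e-03, -4.80626321e+01,  2.98532599e+01,  1.95713982e-02,
        1.48966856e-04, -4.84803984e-07]), 'tcp_pos': array([ 0.19748152, -0.53947293,  0.23039761]), 'orientation': array([-0.12272573, -0.69623892, -0.1240399 ,  0.69627858]), 'wrist_force': array([ 0.04934454,  0.11856287, -0.71207082]), 'ft_torque': array([-0.01314744, -0.04561358,  0.04672199]), 'finger_gap': 0.08531893684170366}
scene {'camera_matrix': [[348.2532, 0.0, 263.3128], [0.0, 348.2532, 194.4178], [0.0, 0.0, 1.0]], 'camera_from_world': [[0.3785, 0.9256, -0.0083, -0.1932], [0.7365, -0.3066, -0.603, -0.2965], [-0.5606, 0.2221, -0.7977, 1.5675], [0.0, 0.0, 0.0, 1.0]]}
top {'camera_matrix': [[372.5338, 0.0, 257.0417], [0.0, 372.5338, 193.9626], [0.0, 0.0, 1.0]], 'camera_from_world': [[-0.0042, -1.0, -0.0058, 0.0132], [-0.9941, 0.0048, -0.1079, 0.5077], [0.1079, 0.0054, -0.9941, 1.1673], [0.0, 0.0, 0.0, 1.0]]}
wrist {'camera_matrix': [[272.121, 0.0, 263.7142], [0.0, 272.121, 190.1131], [0.0, 0.0, 1.0]], 'T_tool_cam': [[-0.001, -0.2716, 0.9624, -0.1423], [1.0, 0.0001, 0.0011, -0.0007], [-0.0004, 0.9624, 0.2716, -0.0688], [0.0, 0.0, 0.0, 1.0]]}
```

View pics/scene0.png

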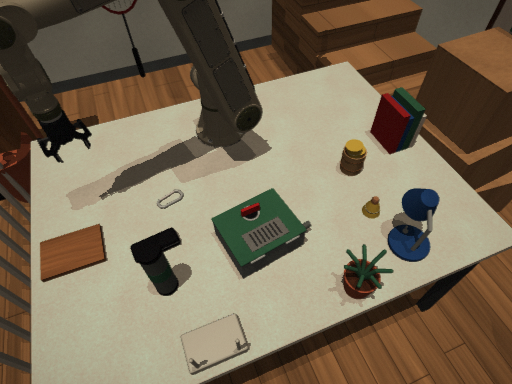

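View pics/top0.png

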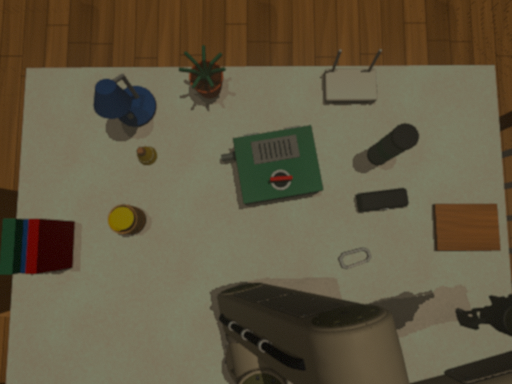

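The top view shows the green hatch at about (278,165) with the red wing at (280,180). The tube is at (393,143), the glasses case at (382,200) and the carabiner at (354,258), all to the right of the box. Next I'll measure these.

```bash
cat > h.py <<'E'
import numpy as np,cv2
from scipy.spatial.transform import Rotation as R
from workcell import env
def cast(n,px,z):
    m=env.camera_model(n);K=np.array(m["camera_matrix"]);T=np.array(m["camera_from_world"])
    px=np.atleast_2d(px).astype(float)
    d=np.c_[px,np.ones(len(px))]@np.linalg.inv(K).T@T[:3,:3]
    c=-T[:3,:3].T@T[:3,3]
    return c+d*((z-c[2])/d[:,2])[:,None]
def masks(im):
    h=cv2.cvtColor(im,cv2.COLOR_RGB2HSV)
    g=cv2.inRange(h,(60,80,40),(95,255,255))
    r=cv2.inRange(h,(0,150,90),(8,255,255))|cv2.inRange(h,(172,150,90),(180,255,255))
    return g,r
def big(m,roi=None):
    if roi is not None:
        k=np.zeros_like(m);x0,y0,x1,y1=roi;k[y0:y1,x0:x1]=255;m=m&k
    c=cv2.findContours(m,cv2.RETR_EXTERNAL,cv2.CHAIN_APPROX_NONE)[0]
    return max(c,key=cv2.contourArea)
def Rt(s): return R.from_quat(np.array(s["orientation"])[[1,2,3,0]])
E
python3 - <<'E'
from h import *
for n,roi in(("top",(220,110,340,220)),("scene",(200,180,320,280))):
    im=cv2.imread(f"pics/{n}0.png")[:,:,::-1].copy()
    g,r=masks(im)
    cg=big(g,roi);cr=big(r,roi)
    w=cast(n,cg[:,0],.100)[:,:2].astype(np.float32)
    print(n,"hatch",cv2.minAreaRect(w),cv2.contourArea(cg))
    w=cast(n,cr[:,0],.130)[:,:2].astype(np.float32)
    print("red",cv2.minAreaRect(w), w.mean(0),cv2.contourArea(cr), cv2.minAreaRect(cr))
E
```

```text
top hatch ((0.5909359455108643, -0.05103851854801178), (0.19914016127586365, 0.23742790520191193), 9.517928123474121) 3369.0
red ((0.5445512533187866, -0.060404788702726364), (0.009875701740384102, 0.05944259092211723), 4.520877838134766) [ 0.5446361  -0.06035388] 47.0 ((281.0138244628906, 177.66552734375), (3.321819305419922, 20.180051803588867), 85.2363510131836)
scene hatch ((0.5947831273078918, -0.05291415750980377), (0.20385392010211945, 0.24398179352283478), 9.690834045410156) 3819.0
red ((0.5397877097129822, -0.059916041791439056), (0.011011654511094093, 0.06364022940397263), 3.6966991424560547) [ 0.53989255 -0.05995195] 37.0 ((249.4654998779297, 206.91380310058594), (2.7854299545288086, 18.75522804260254), 68.19859313964844)
```

```bash
python3 - <<'E'
from h import *
s=env.get_state();M=Rt(s).as_matrix();print(np.round(M,3))
print("tube base/top", cast("top",[[375,156]],0), cast("top",[[405,135]],.242), "glasses",cast("top",[[382,198]],.042),"carab",cast("top",[[354,258]],.005))
print(s['clock'])
E
```

```text
[[-0.     0.344 -0.939]
 [ 0.001 -0.939 -0.344]
 [-1.    -0.001 -0.   ]]
tube base/top [[ 0.63533408 -0.38013509  0.        ]] [[ 0.64078426 -0.38560022  0.242     ]] glasses [[ 0.49146238 -0.38373866  0.042     ]] carab [[ 0.30237856 -0.29867906  0.005     ]]
0.15
```

View pics/wrist0.png

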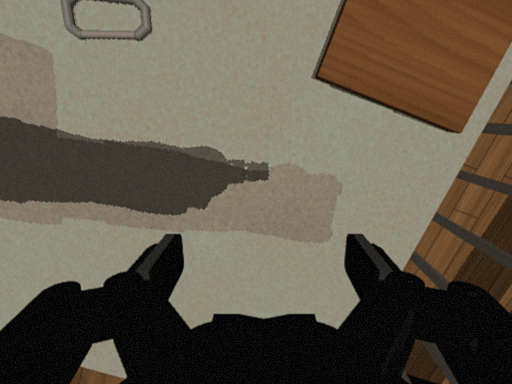

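```bash
cat >> h.py <<'E'
def rows(s,target,n,wtot=(0,0,0)):
    """straight line in world to target over n rows with equal tool turns; prints rounded rows"""
    M=Rt(s);p=np.array(s["tcp_pos"]);st=(np.array(target)-p)/n;w=np.array(wtot)/n
    for i in range(n):
        print(np.round(M.inv().apply(st)*100,2).tolist(),np.round(w,2).tolist()); M=M*R.from_rotvec(w,degrees=True)
E
python3 - <<'E'
from h import *
rows(env.get_state(),(.544,-.060,.22),15,(-79.6,0,0))
E
```

```text
[0.07, -2.21, -3.27] [-5.31, 0.0, 0.0]
[0.07, -1.9, -3.46] [-5.31, 0.0, 0.0]
[0.07, -1.57, -3.62] [-5.31, 0.0, 0.0]
[0.07, -1.23, -3.75] [-5.31, 0.0, 0.0]
[0.07, -0.88, -3.85] [-5.31, 0.0, 0.0]
[0.07, -0.52, -3.91] [-5.31, 0.0, 0.0]
[0.07, -0.15, -3.94] [-5.31, 0.0, 0.0]
[0.07, 0.21, -3.94] [-5.31, 0.0, 0.0]
[0.07, 0.58, -3.9] [-5.31, 0.0, 0.0]
[0.07, 0.93, -3.83] [-5.31, 0.0, 0.0]
[0.07, 1.28, -3.73] [-5.31, 0.0, 0.0]
[0.07, 1.62, -3.59] [-5.31, 0.0, 0.0]
[0.07, 1.95, -3.43] [-5.31, 0.0, 0.0]
[0.07, 2.26, -3.23] [-5.31, 0.0, 0.0]
[0.07, 2.55, -3.01] [-5.31, 0.0, 0.0]
```

Emit:
drive_tool --plan '[[[0.07,-2.2,-3.3,-5.3,0,0,1],[0.07,-1.9,-3.5,-5.3,0,0,1],[0.07,-1.6,-3.6,-5.3,0,0,1],[0.07,-1.2,-3.75,-5.3,0,0,1],[0.07,-0.9,-3.85,-5.3,0,0,1]]]' --squeeze 40

```text
clock: 0.57
tcp_pos: [0.3141, -0.3782, 0.2275]
orientation: [0.281, 0.649, 0.281, -0.649]
wrist_force: [-0.1, -0.5, -0.5]
finger_gap: 0.0855
```

Emit:
drive_tool --plan '[[[0.07,-0.5,-3.9,-5.3,0,0,1],[0.07,-0.15,-3.95,-5.3,0,0,1],[0.07,0.2,-3.95,-5.3,0,0,1],[0.07,0.6,-3.9,-5.3,0,0,1],[0.07,0.9,-3.8,-5.3,0,0,1]]]'

```text
clock: 0.98
tcp_pos: [0.4297, -0.2184, 0.2242]
orientation: [-0.422, -0.567, -0.422, 0.567]
wrist_force: [1.1, 0.3, -0.5]
finger_gap: 0.0855
```

Emit:
drive_tool --plan '[[[0.07,1.3,-3.7,-5.3,0,0,1],[0.07,1.6,-3.6,-5.3,0,0,1],[0.07,1.95,-3.4,-5.3,0,0,1],[0.07,2.3,-3.2,-5.3,0,0,1],[0.07,2.5,-3.0,-5.3,0,0,1]]]'

```text
clock: 1.4
tcp_pos: [0.5452, -0.0597, 0.2206]
orientation: [0.541, 0.455, 0.541, -0.455]
wrist_force: [0.6, -0.5, 0.5]
finger_gap: 0.0854
```

Emit:
drive_tool --plan '[[[0,0,0,0,0,0,1],[0,0,0,0,0,0,1],[0,0,0,0,0,0,1],[0,0,0,0,0,0,1],[0,0,0,0,0,0,1]]]'

```text
clock: 1.82
tcp_pos: [0.5438, -0.0627, 0.2208]
orientation: [0.54, 0.457, 0.54, -0.457]
wrist_force: [0.4, 0.0, -0.4]
finger_gap: 0.0856
```

```bash
python3 - <<'E'
from h import *
s=env.get_state();print({k:np.round(v,3) for k,v in s.items()});M=Rt(s).as_matrix();print(np.round(M,3))
im=env.read_camera("wrist");cv2.imwrite("pics/wrist1.png",im[:,:,::-1])
g,r=masks(im)
m=env.camera_model("wrist");K=np.array(m["camera_matrix"]);T=np.array(m["T_tool_cam"])
c=big(r);print(cv2.contourArea(c),cv2.minAreaRect(c))
def wc(px,z):
    d=np.c_[px.astype(float),np.ones(len(px))]@np.linalg.inv(K).T@T[:3,:3].T@M.T
    o=M@T[:3,3]+s["tcp_pos"]; return o+d*((z-o[2])/d[:,2])[:,None]
for z in(.12,.136): print(z,cv2.minAreaRect(wc(c[:,0],z)[:,:2].astype(np.float32)))
E
```

```text
{'clock': np.float64(1.817), 'joint_pos': array([-0.261,  0.263, -0.048,  1.26 , -0.   ,  1.144]), 'qvel': array([-0.005, -0.003,  0.004, -0.002,  0.002, -0.001]), 'tau': array([ 4.3800e-01, -4.4805e+01,  2.9651e+01,  1.0000e-03,  1.6000e-02,
        1.0000e-03]), 'tcp_pos': array([ 0.544, -0.063,  0.221]), 'orientation': array([ 0.54 ,  0.457,  0.54 , -0.457]), 'wrist_force': array([ 0.351,  0.002, -0.385]), 'ft_torque': array([ 0.01 , -0.047, -0.03 ]), 'finger_gap': np.float64(0.086)}
[[-0.     0.986  0.164]
 [-0.     0.164 -0.986]
 [-1.    -0.     0.   ]]
792.0 ((263.35150146484375, 190.9851531982422), (13.034988403320312, 70.94615173339844), 5.710593223571777)
0.12 ((0.5435106158256531, -0.06430615484714508), (0.012135257944464684, 0.06865528970956802), 4.061892509460449)
0.136 ((0.5427647829055786, -0.05968589335680008), (0.011336836963891983, 0.06413819640874863), 4.061850547790527)
```

View pics/wrist1.png

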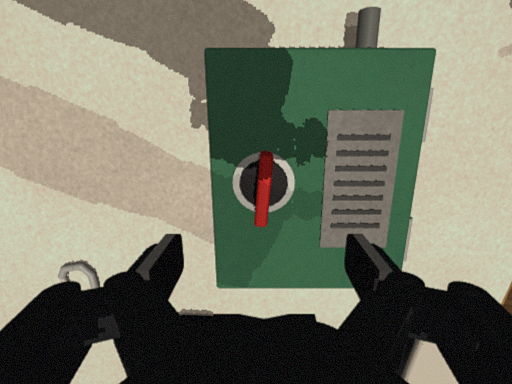

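The wrist view shows the wing at (263,190), tilted by about 5° from the jaw line. It lies at world (0.543, -0.060). I'll align with it and descend.

Emit:
drive_tool --plan '[[[2,0,-0.28,5.4,0,0,1],[2.5,0,0,0,0,0,1],[2.5,0,0,0,0,0,1],[2,0,0,0,0,0,1],[1,0,0,0,0,0,1]]]'

```text
clock: 2.28
tcp_pos: [0.542, -0.0595, 0.1184]
orientation: [0.516, 0.481, 0.519, -0.482]
wrist_force: [0.1, 0.0, -0.2]
finger_gap: 0.0852
```

Emit:
drive_tool --plan '[[[0.4,0,0,0,0,0,1],[0,0,0,0,0,0,1],[0,0,0,0,0,0,1],[0,0,0,0,0,0,1],[0,0,0,0,0,0,1]]]'

```text
clock: 2.7
tcp_pos: [0.545, -0.0591, 0.1182]
orientation: [0.519, 0.482, 0.517, -0.481]
wrist_force: [-0.7, -0.4, -1.2]
finger_gap: 0.0856
```

```bash
python3 - <<'E'
from h import *
s=env.get_state();M=Rt(s).as_matrix();print(np.round(M,3),s["tcp_pos"],s["wrist_force"])
im=env.read_camera("wrist");cv2.imwrite("pics/wrist2.png",im[:,:,::-1])
E
```

```text
[[ 0.002  0.997  0.073]
 [-0.001  0.073 -0.997]
 [-1.     0.002  0.001]] [ 0.5449916  -0.05913061  0.11815456] [-0.72401467 -0.38412305 -1.16259934]
```

View pics/wrist2.png

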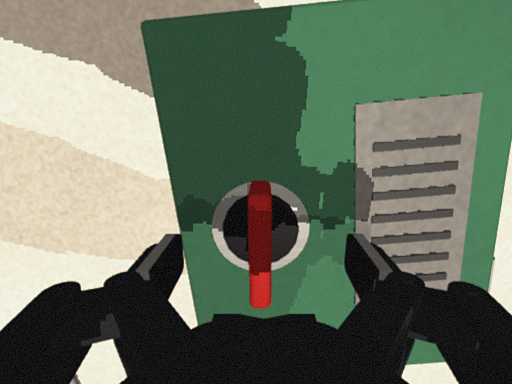

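The wing at column 260 sits centred between the fingers and parallel to them. I'll go a bit lower and close.

Emit:
drive_tool --plan '[[[0.5,0,0,0,0,0,0.5],[0,0,0,0,0,0,0],[0,0,0,0,0,0,0],[0,0,0,0,0,0,0],[0,0,0,0,0,0,0]]]' --squeeze 40

```text
clock: 3.17
tcp_pos: [0.544, -0.0588, 0.1118]
orientation: [0.518, 0.481, 0.518, -0.481]
wrist_force: [-0.3, -0.1, -1.4]
finger_gap: 0.0257
```

Emit:
drive_tool --plan '[[[0,0,0,0,0,0,0],[0,0,0,0,0,0,0],[0,0,0,0,0,0,0],[0,0,0,0,0,0,0],[0,0,0,0,0,0,0]]]'

```text
clock: 3.58
tcp_pos: [0.5429, -0.0589, 0.1119]
orientation: [0.518, 0.481, 0.518, -0.482]
wrist_force: [-5.3, -0.1, 5.8]
finger_gap: 0.0112
```

```bash
python3 - <<'E'
from h import *
s=env.get_state();M=Rt(s).as_matrix();print(np.round(M,3),s["tcp_pos"],s["wrist_force"],s["ft_torque"],s["finger_gap"])
E
```

```text
[[-0.002  0.997  0.073]
 [-0.     0.073 -0.997]
 [-1.    -0.002  0.   ]] [ 0.54289626 -0.05888703  0.11191488] [-5.34466699 -0.10340159  5.83715891] [-0.16191953  0.95570932  0.03588422] 0.011219126593151888
```

Emit:
drive_tool --plan '[[[0,0,0,-4,0,0,0],[0,0,0,-4,0,0,0],[0,0,0,-4,0,0,0],[0,0,0,-4,0,0,0],[0,0,0,0,0,0,0]]]'

```text
clock: 4.0
tcp_pos: [0.5424, -0.059, 0.1119]
orientation: [0.58, 0.403, 0.581, -0.405]
wrist_force: [-5.7, -1.8, 5.3]
finger_gap: 0.0115
```

```bash
cat > st.py <<'E'
from h import *
s=env.get_state();M=Rt(s).as_matrix();print("t",s["clock"],"jaw heading",np.round(np.degrees(np.arctan2(M[1,1],M[0,1])),2),"tcp",np.round(s["tcp_pos"],4),"F",np.round(s["wrist_force"],2),"T",np.round(s["ft_torque"],3),"gap",s["finger_gap"],"q",np.round(s["joint_pos"],3))
E
python3 st.py
```

```text
t 4.0 jaw heading 20.35 tcp [ 0.5424 -0.059   0.1119] F [-5.66 -1.77  5.3 ] T [-0.193  1.191  0.105] gap 0.011455031443937407 q [-2.550e-01  3.240e-01 -2.400e-01  1.009e+00 -1.000e-03  9.610e-01]
```

Emit:
drive_tool --plan '[[[0,0,0,-2,0,0,0],[0,0,0,-2,0,0,0],[0,0,0,-1,0,0,0],[0,0,0,0,0,0,0],[0,0,0,0,0,0,0]]]'

```text
clock: 4.42
tcp_pos: [0.5423, -0.059, 0.1119]
orientation: [0.596, 0.378, 0.598, -0.38]
wrist_force: [-7.7, -1.9, 5.8]
finger_gap: 0.0113
```

```bash
python3 st.py
```

```text
t 4.4167 jaw heading 25.18 tcp [ 0.5423 -0.059   0.1119] F [-7.71 -1.89  5.76] T [-0.214  1.243  0.034] gap 0.011341060550738632 q [-2.550e-01  3.240e-01 -2.400e-01  1.009e+00 -1.000e-03  8.760e-01]
```

Emit:
drive_tool --plan '[[[0,0,0,-1,0,0,0],[0,0,0,-1,0,0,0],[0,0,0,-1,0,0,0],[0,0,0,0,0,0,0],[0,0,0,0,0,0,0]]]'

```text
clock: 4.83
tcp_pos: [0.5422, -0.059, 0.1119]
orientation: [0.606, 0.362, 0.607, -0.364]
wrist_force: [-7.6, -1.2, 5.4]
finger_gap: 0.0114
```

```bash
python3 st.py
```

```text
t 4.8333 jaw heading 28.18 tcp [ 0.5422 -0.059   0.1119] F [-7.62 -1.19  5.39] T [-0.26   1.287  0.085] gap 0.011391446668738512 q [-0.255  0.324 -0.24   1.009 -0.002  0.824]
```

Emit:
drive_tool --plan '[[[0,0,0,-1,0,0,0],[0,0,0,0,0,0,0],[0,0,0,-1,0,0,0],[0,0,0,0,0,0,0],[0,0,0,0,0,0,0]]]'

```text
clock: 5.25
tcp_pos: [0.5422, -0.0591, 0.1119]
orientation: [0.612, 0.352, 0.614, -0.353]
wrist_force: [-8.5, -2.1, 6.5]
finger_gap: 0.0111
```

```bash
python3 st.py
```

```text
t 5.25 jaw heading 30.18 tcp [ 0.5422 -0.0591  0.1119] F [-8.48 -2.07  6.47] T [-0.229  1.36   0.02 ] gap 0.01108322446749608 q [-0.255  0.324 -0.24   1.009 -0.002  0.789]
```

Emit:
drive_tool --plan '[[[0,0,0,-1,0,0,0],[0,0,0,0,0,0,0],[0,0,0,0,0,0,0],[0,0,0,0,0,0,0],[0,0,0,0,0,0,0]]]'

```text
clock: 5.67
tcp_pos: [0.5422, -0.0591, 0.1119]
orientation: [0.615, 0.346, 0.617, -0.348]
wrist_force: [-7.8, -1.6, 6.3]
finger_gap: 0.0114
```

```bash
python3 st.py
```

```text
t 5.6667 jaw heading 31.18 tcp [ 0.5422 -0.0591  0.1119] F [-7.78 -1.58  6.34] T [-0.208  1.346  0.103] gap 0.011368498655489336 q [-0.255  0.324 -0.24   1.009 -0.002  0.772]
```

Emit:
drive_tool --plan '[[[0,0,0,-1,0,0,0],[0,0,0,-1,0,0,0],[0,0,0,-1,0,0,0],[0,0,0,0,0,0,0],[0,0,0,0,0,0,0]]]'

```text
clock: 6.08
tcp_pos: [0.5421, -0.0591, 0.1119]
orientation: [0.624, 0.33, 0.626, -0.332]
wrist_force: [-7.9, -1.4, 5.8]
finger_gap: 0.0111
```

```bash
python3 st.py
```

```text
t 6.0833 jaw heading 34.18 tcp [ 0.5421 -0.0591  0.1119] F [-7.9  -1.41  5.81] T [-0.396  1.439  0.027] gap 0.011099673974255797 q [-0.255  0.324 -0.24   1.009 -0.002  0.719]
```

Emit:
drive_tool --plan '[[[0,0,0,-1,0,0,0],[0,0,0,-1,0,0,0],[0,0,0,0,0,0,0],[0,0,0,0,0,0,0],[0,0,0,0,0,0,0]]]'

```text
clock: 6.5
tcp_pos: [0.542, -0.0592, 0.1119]
orientation: [0.63, 0.319, 0.631, -0.321]
wrist_force: [-7.8, -1.8, 6.2]
finger_gap: 0.011
```

```bash
cp h.py h2.py; cat >st2.py <<'E'
from h import *
import sys
env_s=env.get_state()
im=env.read_camera("wrist");cv2.imwrite("pics/"+sys.argv[1],im[:,:,::-1])
E
python3 st.py; python3 st2.py w3.png
```

```text
t 6.5 jaw heading 36.17 tcp [ 0.542  -0.0592  0.1119] F [-7.79 -1.81  6.24] T [-0.318  1.473  0.061] gap 0.010973294322574637 q [-0.255  0.324 -0.241  1.009 -0.002  0.685]
```

View pics/w3.png

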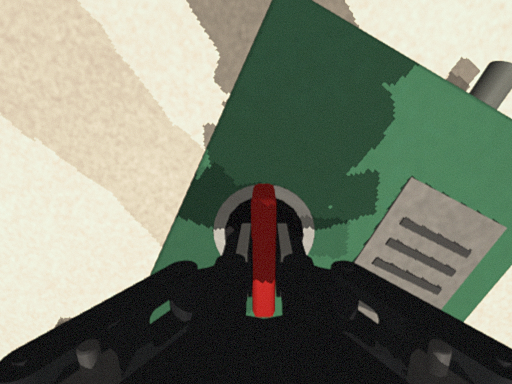

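The red wing stays parallel to the pads at column 263 while the hatch has rotated in view. The knob is past 0.46 rad with no torque rise, so anticlockwise is the free direction. I'll go on to a quarter turn.

Emit:
drive_tool --plan '[[[0,0,0,-5,0,0,0],[0,0,0,-5,0,0,0],[0,0,0,-5,0,0,0],[0,0,0,-5,0,0,0],[0,0,0,-5,0,0,0]]]'

```text
clock: 6.97
tcp_pos: [0.5415, -0.0597, 0.1119]
orientation: [0.684, 0.174, 0.686, -0.176]
wrist_force: [-9.3, -3.5, 7.8]
finger_gap: 0.0112
```

Emit:
drive_tool --plan '[[[0,0,0,-5,0,0,0],[0,0,0,-5,0,0,0],[0,0,0,-5,0,0,0],[0,0,0,-5,0,0,0],[0,0,0,-5,0,0,0]]]'

```text
clock: 7.38
tcp_pos: [0.5413, -0.0603, 0.1119]
orientation: [0.705, 0.021, 0.708, -0.024]
wrist_force: [-9.7, -6.3, 8.0]
finger_gap: 0.0111
```

Emit:
drive_tool --plan '[[[0,0,0,-4,0,0,0],[0,0,0,-4,0,0,0],[0,0,0,-3.5,0,0,0],[0,0,0,-1.5,0,0,0],[0,0,0,0,0,0,0]]]'

```text
clock: 7.8
tcp_pos: [0.5413, -0.0607, 0.1119]
orientation: [0.703, -0.058, 0.707, 0.055]
wrist_force: [-9.5, -6.6, 7.6]
finger_gap: 0.0108
```

```bash
python3 st.py; python3 st2.py w4.png
```

```text
t 7.8 jaw heading 99.17 tcp [ 0.5413 -0.0607  0.1119] F [-9.55 -6.56  7.58] T [-1.351  1.855  0.058] gap 0.010819154755570323 q [-0.256  0.324 -0.241  1.01  -0.005 -0.416]
```

View pics/w4.png

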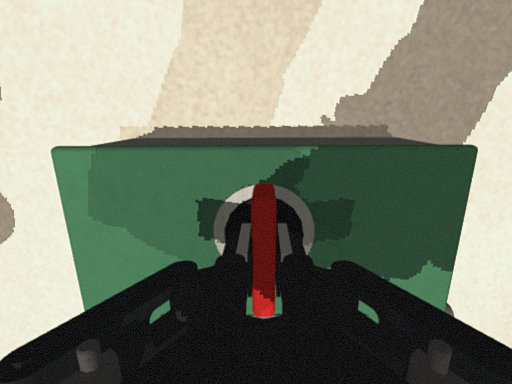

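The wing now runs front to back, with the jaws at heading 99.2°, so the knob is at about 1.56 rad. Now I'll lift along the hinge arc, tilting with the hatch.

Emit:
drive_tool --plan '[[[-0.52,0,0.08,0,2,0,0],[-0.78,0,0.13,0,3,0,0],[-0.78,0,0.13,0,3,0,0],[0,0,0,0,0,0,0],[0,0,0,0,0,0,0]]]' --squeeze 50

```text
clock: 8.27
tcp_pos: [0.5453, -0.0601, 0.1323]
orientation: [0.651, -0.061, 0.755, 0.051]
wrist_force: [-11.5, -8.1, 6.5]
finger_gap: 0.0111
```

```bash
cat >> st.py <<'E'
print("tilt",np.round(np.degrees(np.arctan2(-np.hypot(M[0,0],M[1,0])*np.sign(M[0,0]),-M[2,0])),2),"tool F",np.round(M.T@s["wrist_force"],1))
u=np.array([np.cos(np.radians(9.6)),np.sin(np.radians(9.6)),0]); h=np.array([.593,-.0515,.092])+.1*u
d=np.array(s["tcp_pos"])-h; print("hatch-angle from tcp", np.round(np.degrees(np.arctan2(d[2],-d@u)-np.arctan2(.020,.150)),2),"r",np.hypot(d[2],d@u), "exp",np.hypot(.02,.15))
E
python3 st.py; python3 st2.py w5.png
```

```text
t 8.2667 jaw heading 99.15 tcp [ 0.5453 -0.0601  0.1323] F [-11.48  -8.12   6.46] T [-1.393  2.017  0.128] gap 0.01106047683629663 q [-0.224  0.427 -0.045  1.235 -0.058 -0.38 ]
tilt 8.49 tool F [ -4.5  -6.2 -13.4]
hatch-angle from tcp 7.61 r 0.15381399906115026 exp 0.15132745950421556
```

View pics/w5.png

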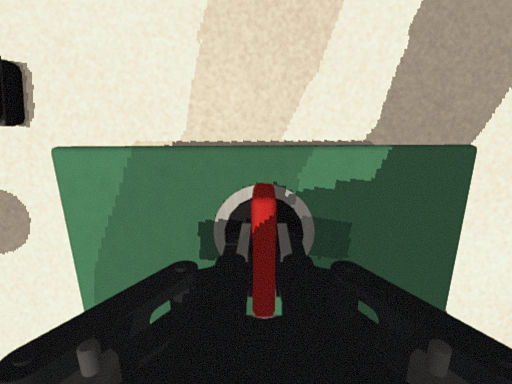

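The front edge at row 147 and the knob keep their place in view, so the hatch is rising with the tool. I'll continue.

Emit:
drive_tool --plan '[[[-0.78,0,0.13,0,3,0,0],[-0.78,0,0.13,0,3,0,0],[-0.78,0,0.13,0,3,0,0],[-0.78,0,0.13,0,3,0,0],[0,0,0,0,0,0,0]]]'

```text
clock: 8.73
tcp_pos: [0.5563, -0.0583, 0.1618]
orientation: [0.566, -0.067, 0.821, 0.045]
wrist_force: [-14.5, -8.9, 9.7]
finger_gap: 0.011
```

```bash
python3 st.py
```

```text
t 8.7333 jaw heading 99.22 tcp [ 0.5563 -0.0583  0.1618] F [-14.51  -8.87   9.66] T [-1.433  3.033  0.265] gap 0.011000656970405408 q [-0.182  0.617  0.284  1.581 -0.122 -0.322]
tilt 20.83 tool F [ -3.4  -6.4 -18.1]
hatch-angle from tcp 19.36 r 0.15404411190357584 exp 0.15132745950421556
```

Emit:
drive_tool --plan '[[[-0.78,0,0.13,0,3,0,0],[-0.78,0,0.13,0,3,0,0],[-0.78,0,0.13,0,3,0,0],[-0.78,0,0.13,0,3,0,0],[0,0,0,0,0,0,0]]]'

```text
clock: 9.15
tcp_pos: [0.5732, -0.0555, 0.1882]
orientation: [0.475, -0.071, 0.876, 0.039]
wrist_force: [-19.1, -8.4, 10.5]
finger_gap: 0.0111
```

```bash
python3 st.py; python3 st2.py w6.png
```

```text
t 9.15 jaw heading 99.3 tcp [ 0.5732 -0.0555  0.1882] F [-19.1   -8.37  10.55] T [-1.333  3.468  0.526] gap 0.011060312738868315 q [-0.148  0.857  0.69   1.959 -0.168 -0.263]
tilt 33.08 tool F [  2.2  -5.2 -22.7]
hatch-angle from tcp 31.07 r 0.1539759107152783 exp 0.15132745950421556
```

View pics/w6.png

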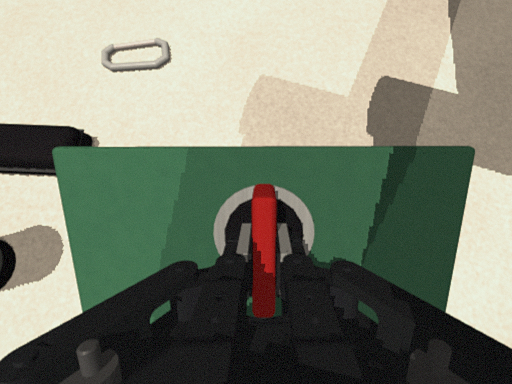

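Joint 4 is nearing its range: 1.96 of 2.34 rad, at about +0.03 rad per degree. For the rest of the lift I'll tilt the tool half as fast and let the wing pivot between the pads about the jaw axis, which is parallel to the hinge.

Emit:
drive_tool --plan '[[[-0.78,0,0.14,0,1.5,0,0],[-0.77,0,0.16,0,1.5,0,0],[-0.77,0,0.18,0,1.5,0,0],[0,0,0,0,0,0,0],[0,0,0,0,0,0,0]]]' --squeeze 40

```text
clock: 9.62
tcp_pos: [0.5919, -0.0524, 0.2049]
orientation: [0.445, -0.072, 0.892, 0.036]
wrist_force: [-11.8, -6.0, 3.9]
finger_gap: 0.011
```

```bash
python3 st.py; python3 - <<'E'
from h import *
for n in("scene","top","wrist"):
    cv2.imwrite(f"pics/{n}7.png",env.read_camera(n)[:,:,::-1])
E
```

```text
t 9.6167 jaw heading 99.25 tcp [ 0.5919 -0.0524  0.2049] F [-11.81  -6.03   3.85] T [-0.912  1.784  0.497] gap 0.011006884685396803 q [-0.134  1.006  0.987  2.176 -0.177 -0.238]
tilt 36.99 tool F [  4.5  -4.1 -12.4]
hatch-angle from tcp 40.53 r 0.15159571421942625 exp 0.15132745950421556
```

View pics/scene7.png

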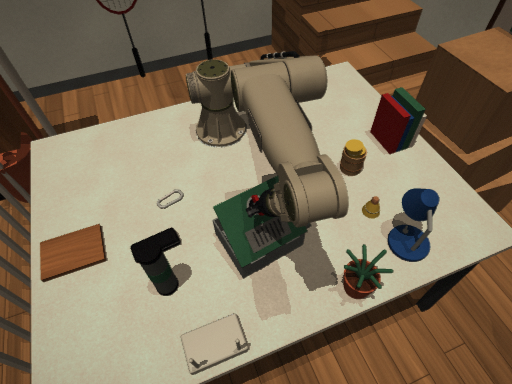

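View pics/wrist7.png

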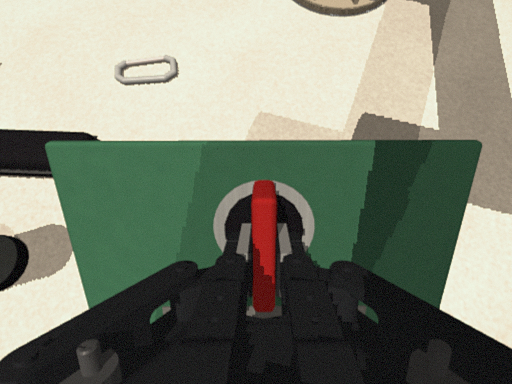

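View pics/top7.png

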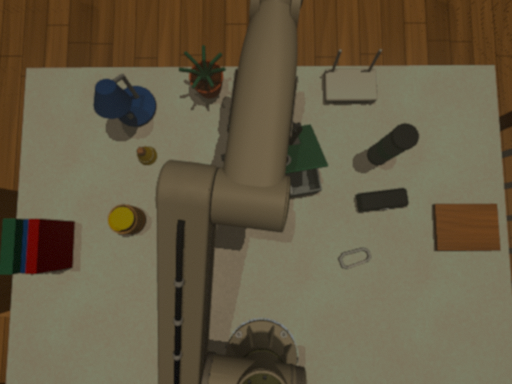

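```bash
cat > ang.py <<'E'
from h import *
def corners(im):
    g,_=masks(im); g=cv2.morphologyEx(g,cv2.MORPH_CLOSE,np.ones((3,3)))
    c=big(g,(0,100,512,300))
    q=np.zeros_like(g);cv2.drawContours(q,[c],-1,255,-1)
    cols=[x for x in list(range(90,200,4))+list(range(330,440,4)) if q[:,x].any()]
    top=np.polyfit(cols,[np.argmax(q[:,x]>0) for x in cols],1)
    y0=int(np.polyval(top,264)); rr=np.arange(y0+15,y0+80,3)
    L=np.polyfit(rr,[np.argmax(q[y]>0) for y in rr],1); Rr=np.polyfit(rr,[511-np.argmax(q[y][::-1]>0) for y in rr],1)
    out=[]
    for l,e in((L,0),(Rr,1)):
        x=(l[0]*top[1]+l[1])/(1-l[0]*top[0]); out.append((x+e,np.polyval(top,x)))
    return np.array(out)
def angle(im,p,qt,W=.246):
    M=R.from_quat(np.array(qt)[[1,2,3,0]]).as_matrix()
    m=env.camera_model("wrist");K=np.array(m["camera_matrix"]);T=np.array(m["T_tool_cam"])
    px=corners(im);r=np.c_[px,[1,1]]@np.linalg.inv(K).T
    s=W/np.linalg.norm(r[1]-r[0]); P=r*s   # equal depth
    P=(P@T[:3,:3].T+T[:3,3])@M.T+p
    u=np.array([np.cos(np.radians(9.6)),np.sin(np.radians(9.6)),0]); h=np.array([.593,-.0515,.092])+.1*u
    d=P.mean(0)-h
    return px.round(1).tolist(),P.round(4).tolist(),round(np.degrees(np.arctan2(d[2],-d@u)-np.arctan2(.008,.203)),2),np.hypot(d[2],d@u).round(4)
if __name__=="__main__":
    for f,p,q in(("w4",(.5413,-.0607,.1119),(.703,-.058,.707,.055)),("w5",(.5453,-.0601,.1323),(.651,-.061,.755,.051)),("w6",(.5732,-.0555,.1882),(.475,-.071,.876,.039)),("wrist7",(.5919,-.0524,.2049),(.445,-.072,.892,.036))):
        print(f,angle(cv2.imread(f"pics/{f}.png")[:,:,::-1].copy(),np.array(p),q))
E
python3 ang.py
```

```text
w4 ([[50.6, 146.4], [478.0, 144.6]], [[0.5108, -0.1894, 0.0975], [0.4707, 0.0533, 0.0961]], np.float64(-0.91), np.float64(0.2036))
w5 ([[51.1, 147.1], [477.1, 145.5]], [[0.5135, -0.1891, 0.1245], [0.4736, 0.0537, 0.1236]], np.float64(6.82), np.float64(0.2033))
w6 ([[51.1, 147.3], [475.3, 146.9]], [[0.543, -0.1849, 0.2017], [0.503, 0.0578, 0.2018]], np.float64(30.43), np.float64(0.2032))
wrist7 ([[43.0, 141.8], [483.0, 140.6]], [[0.5626, -0.1817, 0.228], [0.5225, 0.061, 0.228]], np.float64(39.71), np.float64(0.2034))
```

The wrist view of the hatch's front corners and the TCP geometry agree on about 40.5°. The shut pose read -0.9° by corners, and I've corrected for that. Another 4.5° is needed.

Emit:
drive_tool --plan '[[[-0.58,0,0.15,0,1,0,0],[-0.58,0,0.16,0,1,0,0],[0,0,0,0,0,0,0],[0,0,0,0,0,0,0],[0,0,0,0,0,0,0]]]'

```text
clock: 10.18
tcp_pos: [0.6053, -0.0502, 0.209]
orientation: [0.436, -0.073, 0.897, 0.034]
wrist_force: [8.0, -3.5, -5.9]
finger_gap: 0.0112
```

```bash
cat > m.py <<'E'
from ang import *
import sys
s=env.get_state();im=env.read_camera("wrist");cv2.imwrite("pics/"+sys.argv[1],im[:,:,::-1])
print(angle(im,np.array(s["tcp_pos"]),s["orientation"]),"add 0.9")
E
python3 st.py; python3 m.py w8.png
```

```text
t 10.1833 jaw heading 99.21 tcp [ 0.6053 -0.0502  0.209 ] F [ 8.   -3.48 -5.93] T [-0.34  -2.585  0.664] gap 0.011174779289308335 q [-0.127  1.128  1.243  2.331 -0.178 -0.227]
tilt 38.18 tool F [ 0.1 -4.7  9.4]
hatch-angle from tcp 45.57 r 0.14622483912098128 exp 0.15132745950421556
([[35.0, 131.4], [490.6, 129.6]], [[0.5741, -0.1798, 0.2401], [0.5338, 0.0629, 0.2396]], np.float64(44.38), np.float64(0.2034)) add 0.9
```

The hatch reads about 45.3° by the wrist view. The arm is close to its joint range, so I'll release here.

Emit:
drive_tool --plan '[[[0,0,0,0,0,0,0.3],[0,0,0,0,0,0,0.6],[0,0,0,0,0,0,1],[0,0,0,0,0,0,1],[0,0,0,0,0,0,1]]]'

```text
clock: 10.65
tcp_pos: [0.6027, -0.049, 0.212]
orientation: [0.433, -0.072, 0.898, 0.035]
wrist_force: [-0.3, -0.5, 0.3]
finger_gap: 0.0711
```

Emit:
drive_tool --plan '[[[0,0,0,0,0,0,1],[0,0,0,0,0,0,1],[0,0,0,0,0,0,1],[0,0,0,0,0,0,1],[0,0,0,0,0,0,1]]]'

```text
clock: 11.07
tcp_pos: [0.6028, -0.0492, 0.2117]
orientation: [0.433, -0.072, 0.898, 0.035]
wrist_force: [0.2, -0.1, 0.1]
finger_gap: 0.085
```

```bash
python3 st.py; python3 m.py w9.png
```

```text
t 11.0667 jaw heading 99.2 tcp [ 0.6028 -0.0492  0.2117] F [ 0.16 -0.06  0.07] T [ 0.063 -0.5   -0.002] gap 0.08498953537486538 q [-0.126  1.126  1.241  2.337 -0.177 -0.227]
tilt 38.48 tool F [-0.1 -0.1  0.1]
hatch-angle from tcp 45.49 r 0.1497630902146161 exp 0.15132745950421556
([[35.2, 137.1], [485.0, 136.6]], [[0.5738, -0.1801, 0.24], [0.5341, 0.0627, 0.2398]], np.float64(44.38), np.float64(0.2034)) add 0.9
```

View pics/w9.png

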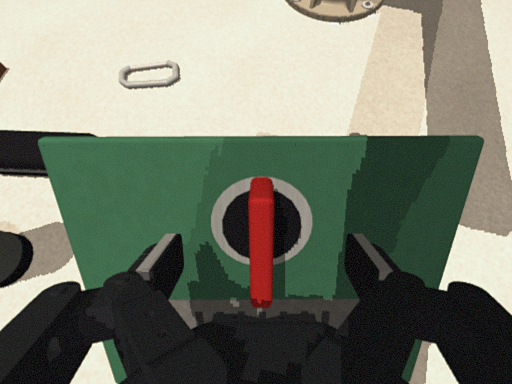

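The fingers are clear of the wing (column 262). The hatch is steady at about 45.3° and the knob still runs front to back. I'll retreat upward while tilting back, away from the joint limits.

Emit:
drive_tool --plan '[[[-0.6,0,-0.5,0,-2,0,1],[-0.8,0,-0.6,0,-2,0,1],[-1.2,0,-0.8,0,-2,0,1],[-1.6,0,-1.0,0,-2,0,1],[-1.6,0,-1.0,0,-2,0,1]]]'

```text
clock: 11.53
tcp_pos: [0.6021, -0.0492, 0.2822]
orientation: [0.51, -0.069, 0.856, 0.041]
wrist_force: [-0.5, -0.3, 0.2]
finger_gap: 0.0853
```

```bash
python3 st.py; python3 m.py w10.png
```

```text
t 11.5333 jaw heading 99.21 tcp [ 0.6021 -0.0492  0.2822] F [-0.45 -0.29  0.19] T [ 0.05  -0.412 -0.028] gap 0.08534818781631202 q [-0.143  0.905  1.058  2.201 -0.143 -0.269]
tilt 28.45 tool F [ 0.1 -0.2 -0.5]
hatch-angle from tcp 56.93 r 0.21069053157236486 exp 0.15132745950421556
([[100.8, 174.9], [422.6, 173.8]], [[0.5729, -0.1797, 0.2398], [0.5327, 0.063, 0.2398]], np.float64(44.14), np.float64(0.2041)) add 0.9
```

Emit:
drive_tool --plan '[[[-1.8,0,-0.9,0,-4,0,1],[-1.8,0,-0.9,0,-4,0,1],[-1.9,0,-0.8,0,-4,0,1],[-2.0,0,-0.8,0,-4,0,1],[-2.0,0,-1.5,0,-4,0,1]]]'

```text
clock: 12.0
tcp_pos: [0.59, -0.0513, 0.3867]
orientation: [0.652, -0.061, 0.754, 0.053]
wrist_force: [0.4, -0.0, 0.8]
finger_gap: 0.0853
```

Emit:
drive_tool --plan '[[[-0.5,-3.5,-2,0,-4,0,1],[0,-3.5,-2,0,-4,0,1],[0,-3.5,-2,0,0,0,1],[0,-3.5,-2,0,0,0,1],[0,-3.5,-2,0,0,0,1]]]'

```text
clock: 12.42
tcp_pos: [0.5178, -0.2409, 0.3976]
orientation: [0.702, -0.057, 0.707, 0.056]
wrist_force: [1.6, 0.6, -0.2]
finger_gap: 0.0856
```

Emit:
drive_tool --plan '[[[0,-3.5,-2,0,0,0,1],[0,-3.5,-2,0,0,0,1],[0,-3.5,-2,0,0,0,1],[0,-3.5,0,0,0,0,1],[0,0,0,0,0,0,1]]]'

```text
clock: 12.83
tcp_pos: [0.4816, -0.3939, 0.3939]
orientation: [0.701, -0.054, 0.709, 0.055]
wrist_force: [-0.9, 2.2, -1.8]
finger_gap: 0.0854
```

```bash
python3 st.py; python3 - <<'E'
from h import *
for n in("scene","top","wrist"):
    cv2.imwrite(f"pics/{n}11.png",env.read_camera(n)[:,:,::-1])
E
```

```text
t 12.8333 jaw heading 98.84 tcp [ 0.4816 -0.3939  0.3939] F [-0.94  2.18 -1.84] T [0.065 0.03  0.032] gap 0.08536857160949943 q [-0.81   0.461  0.664  1.781 -0.008 -0.965]
tilt 0.64 tool F [ 1.9  2.3 -0.6]
hatch-angle from tcp 40.92 r 0.4029497588903041 exp 0.15132745950421556
```

View pics/scene11.png

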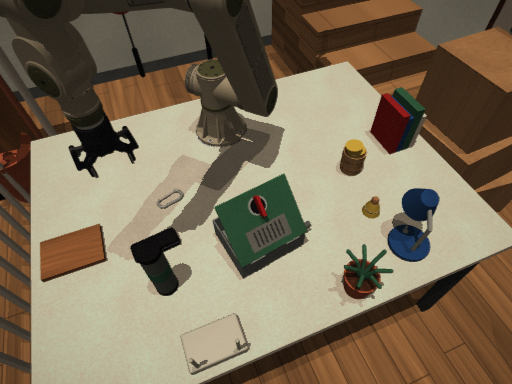

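View pics/top11.png

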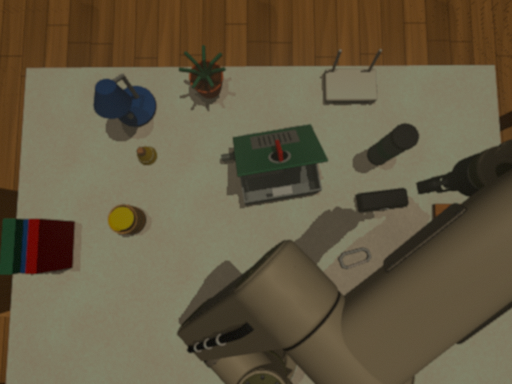

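The hatch stands open, the knob is front to back and the bystanders are where they were. As a cross-check, I'll triangulate the hatch's front corners from the two fixed cameras.

```bash
python3 - <<'E'
from h import *
u=np.array([np.cos(np.radians(9.6)),np.sin(np.radians(9.6)),0]);v=np.array([-u[1],u[0],0]);h=np.array([.593,-.0515,.092])+.1*u
pr=[];obs=[]
for n,roi in(("top",(220,110,340,220)),("scene",(200,160,320,280))):
    im=cv2.imread(f"pics/{n}11.png")[:,:,::-1].copy();g,_=masks(im);c=big(cv2.morphologyEx(g,cv2.MORPH_CLOSE,np.ones((5,5))),roi)
    hull=cv2.convexHull(c);q=cv2.approxPolyDP(hull,4,True)[:,0]
    print(n,q.tolist())
    m=env.camera_model(n);P=np.array(m["camera_matrix"])@np.array(m["camera_from_world"])[:3]
    for a in(42,45,48):
        t=np.radians(a);f=-u*np.cos(t)+np.array([0,0,np.sin(t)]);nn=u*np.sin(t)+np.array([0,0,np.cos(t)])
        o=[]
        for sgn in(-1,1):
            X=P@np.r_[h+.203*f+.008*nn+sgn*.123*v,1];o.append((X[:2]/X[2]).round(1).tolist())
        print(a,o)
E
```

```text
top [[325, 159], [239, 174], [251, 152], [299, 145]]
42 [[328.1, 162.6], [237.3, 178.3]]
45 [[328.1, 159.3], [236.7, 175.1]]
48 [[328.0, 155.8], [236.0, 171.7]]
scene [[283, 174], [306, 231], [241, 266], [215, 207]]
42 [[213.3, 206.9], [283.0, 172.9]]
45 [[214.1, 207.3], [284.4, 172.9]]
48 [[215.1, 207.8], [286.0, 173.1]]
```

```bash
python3 -c "
from workcell import env
print(env.hand_in())"
```

```text
the job is handed in; nothing more can be done
None
```

The knob is turned a quarter turn, and the hatch stands on its own at about 45°. I handed in at about 13 s with the gripper well clear.

- **Knob:** I felt anticlockwise first in small steps. It turned freely past 0.35 rad with no rise in torque, so I never touched the hidden stop. I carried on to about +1.56 rad, and it stayed there as I raised the hatch.
- **Hatch:** I raised it along the hinge arc and let the wing pivot between the pads over the last degrees. That was needed because joints 3 and 4 were close to their range limits (1.243 of 1.26 rad and 2.337 of 2.34 rad).
- **Angle checks:** After I let go, the wrist camera gave about 45.3°, and about 45.0° after backing off. That includes a +0.9° correction taken from the shut pose; the raw readings were 44.4° and 44.1°. The hatch corners seen by the top and scene cameras also fit about 45°, to within 1–2°.
- **Last pictures:** The wing is still front to back, and the objects on the shelf look unmoved, judged by eye only.
- **Forces:** The wrist force readings I took peaked at about 24 N.

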